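Fit the stub microphone into its shock-mount socket

TASK

Lift the stub microphone out of the wooden rack and fit its steel spigot into the sleeve of the desk mount. The fit is tight and the sleeve never sits quite centred or at the same height in its rubber, so lean the microphone, feel the low edge of the spigot into the mouth first, then straighten it and press it gently all the way home, collar flat on the sleeve, and let go. Never force it against the mount, and leave the other things on the desk where they are.

Things in the scene. Friction and masses are not known exactly. Their poses are not given: they have to be found in the camera images.
- mic_grip (a point): centre of the stub microphone's dark rounded-square barrel, where to grip it: 50 mm long, 24 mm thick along its own x (two broad flat faces), 30 mm wide along its y. Above it a round grey grille head, 24 mm diameter, 13 mm long, its top 38 mm above this point. Microphone 106 mm long, 0.18 to 0.37 kg; at the start it stands upright in the rack, hanging by its collar
- mic_collar (a point): centre of the underside of the microphone's round steel collar (36 mm diameter, 5 mm thick), 30 mm below mic_grip and 38 mm above the spigot's end; z points to the head. It must end flat on the sleeve's rim. On the way down a 6 N spring ball in the bore wall, 27 mm below the rim, resists the spigot (6 to 16 N to push past, friction included) and drops into its groove when home
- spigot_end (a point): centre of the flat, sharp-edged lower end of the microphone's spigot, 68 mm below mic_grip; z points towards the head. The spigot is plain steel, 22 mm diameter, 38 mm long, with a groove 6 mm wide that begins 8 mm above its end
- socket (a point): nominal centre of the mount's mouth, 54 mm above the desk; z up. The sleeve stays where it was last pushed in its rubber: its rim and bore really stand up to 3.5 mm off this point along each of the mount's x and y and up to 6 mm higher or lower, always upright, differently every time; it does not yield to ordinary forces. More than 40 N between microphone and mount counts as forcing it
- mount: fixed mount: grey square plate (110 mm, 8 mm thick; x and y along its edges), round boss (66 mm diameter, 46 mm high), in it a black rubber ring and a steel sleeve (40 mm outside diameter, its rim 2 to 14 mm above the boss; upright bore 23 mm in diameter, 40 mm deep, no lead-in). Origin under the plate's centre, on the desk
- rack: plywood block, 70 mm along its x, 150 mm along its y, 46 mm high, fixed; origin at the centre of its underside. Two loose holes, 29 mm diameter, 42 mm deep, lie 36 mm either side of its centre along its y: the microphone stands in the -y one, the adaptor in the other
- adaptor_c (a point): centre of the adaptor post (brass and steel, 34 mm wide, 66 mm long, standing 30 mm above the rack) in the other rack hole; leave alone
- mug: white mug, 80 mm diameter, 92 mm high; origin at the centre of its underside; leave alone
- marker: white marker pen, 130 mm long, 16 mm thick, lying on the desk; leave alone
- cd_cases: stack of three CD cases, 125 x 142 mm, 31 mm high; origin at the centre of its underside; leave alone
- headphones: black headphones lying on the desk, about 190 mm wide, 72 mm high; leave alone

How it is judged:
On the way, in this order (a step that is already met when the one before it is completed fails the run):
1. the microphone is clear of the rack: the end of its spigot more than 60 mm above the desk (height (world z) of spigot_end above 0.06 m), for 0.1 s.
2. the spigot enters the sleeve edge-first: the microphone leans more than 5 degrees while its spigot's end is over the bore and its centre no more than 1 mm above the rim (angle between spigot_end's own z axis and vertical above 0.087 rad and horizontal distance between spigot_end and sleeve_c0 below 0.005 m and distance between spigot_end and sleeve_c0 below 0.042 m).
At the end, for the whole second after the job is handed in: the microphone stands upright (within 2 degrees) in the sleeve's bore, fully home: its collar no more than 1.5 mm off the rim (the spigot's end 3 mm above the centre of the sleeve's floor plate), at rest and let go (distance between spigot_end and sleeve_c0 below 0.0045 m and horizontal distance between mic_grip and sleeve_c0 below 0.003 m and angle between mic_grip's own z axis and vertical below 0.035 rad and linear speed of mic below 0.02 m/s); the robot touches nothing.
It fails at once if the microphone is forced against the mount with more than 40 N (contact force between mic and mount above 40 N).
It fails at once if the mug, marker, CD cases, headphones or the adaptor post are shifted more than 25 mm (distance of any of mug, marker, cd_cases, headphones, adaptor_c from where it was at the start of the episode above 0.025 m).
It also fails if it takes over 72 s, if anything falls off the work surface, if the arm or the gripper's body presses on something with over 40 N, if the wrist force passes 120 N, or if a joint passes its speed limit or range.

ROBOT

A 6-joint arm with a two-finger parallel gripper is mounted at the origin on the work surface. World frame = base frame: x ahead of the robot, y to its left, z up, the work surface at z = 0. Lengths are in m, angles in rad, forces in N, time in s.
With the tool pointing down it reaches from about 0.425 to 0.95 m from the base axis. Payload 3.5 kg.
Tool frame: the origin (TCP) lies midway between the tips of the shut fingers; the grasp point (between the pads) lies 19 mm behind it; z points along the fingers, x is the direction in which the jaws open and shut, and the axes are right-handed (so a half turn about z gives the same grasp; the last joint's range is limited). The gripper opens to 85 mm and grips with 20 to 120 N. Pads are 22 mm wide; open, the fingers measure 114 mm over their backs; the gripper's body (76 mm by 85 mm) begins 54 mm behind the grasp point. The pads swing forward as they close: fully open they stand 13 mm farther back than shut.
Start: joints at [-1.386, 0.286, 1.577, -0, 1.279, -0.15], TCP at [0.222, -0.637, 0.231] pointing down, gripper open.
Joint ranges: [-2.77, 2.77], [-0.9, 2.22], [0.21, 2.48], [-1.53, 4.67], [0.24, 2.81], [-2.84, 2.84]. Speed limits (rad/s): [2.79, 2.79, 3.14, 3.14, 3.14, 3.14].

INTERFACE

Orientations are given as a rotation vector (axis times angle).
In Python, from plant import bot, solver, cams gives the robot as it stands. The module is installed in compiled form; this text tells all that it offers. Calls block until the motion is done:
- bot.move_to(position, orientation): joint-space move of the TCP to a pose.
- bot.line_to(position, rot=None, max_speed=0.15): straight line of the TCP; rot=None keeps the orientation; max_speed is the mean speed in m/s.
- bot.move_joints(angles): joint-space move.
- bot.release() and bot.close(f_grip=None): open the fingers fully, or close them until they stop; f_grip is the grip in N (None keeps the last).
- bot.dwell(seconds).
- solver.solve_ik(position, orientation): joint angles nearest the present ones, or None.
- bot.state(): the state.
- cams.read_camera(name): name is "scene" or "top"; returns the picture (400x640x3 uint8, blue, green, red); there is no depth.
- cams.camera_model(name): a dict with "camera_matrix" (3x3 intrinsics, pixels), "k1" (the pictures are not rectified: a ray, as slopes to the right and down, at radius r is drawn at 1 + k1 r^2 times it, then the intrinsics apply), "rvec" (rotation vector, rad) and "tvec" (3), from world to camera coordinates, as OpenCV has them. Camera axes: x right, y down, z forward; pixel columns grow to the right and rows downward; lengths in m; the calibration is good to about 2 mm. A picture is of the moment at which its call begins. camera_model takes no time and is no camera call.
A pose or a line that the arm cannot do raises bot.PlanningError and nothing moves.
- bot.finish_job(): hands the job in, once; it reports no verdict.
Trained networks look in the newest picture that a camera, given by its name, has taken for a name from the list of things; names that differ only in an ending like _2 or _b are one class to them, and where a whole thing is asked for, a point or a joint stands for the part that bears it (a point fixed in the world has none). Each returns a list of dicts, best first, with "p" (0 to 1); they miss things now and then, are a little off and sometimes report something else, mostly with a low value. They report only what shows in the picture. A call takes as long as a camera call.
- cams.find_in(target, camera): "box" ([left, top, right, bottom] in pixels, round what is visible of it).
- cams.silhouettes(target, camera): "mask" (400x640 bool, what is visible of it) and "box" ([left, top, right, bottom] in pixels, round what is visible of it).
The state is a dict: "time_s": time; "qpos": joint angles; "joint_vel": joint speeds; "effort": joint torques, N m; "tool_pos": TCP position; "eef_rot": TCP orientation; "ft_force": force on the tool from outside, world axes, zero at the start; "wrist_torque": the same for the moment, N m; "gripper_width": opening from 0.0 (shut) to 1.0 (fully open).
Only numpy, scipy, OpenCV 4.12 (cv2) and the standard library are available. Lean on these libraries where they do the work, as an engineer would, in place of code of your own. Each camera call takes 0.05 s, during which the arm holds its last target. There are 200 camera calls.

## Working session

There is one attempt and no reset: what is moved stays moved. The work goes in short steps, each a Python script; the robot and the scene stay as the last script left them, time stands still between calls to the robot, and variables do not carry over. Pictures are saved under pics/ and viewed, on a budget of 10 in all, crops included, one or two more only if the job needs it, and the job is handed in when it is done.

```bash
mkdir -p pics; python3 - <<'E'
from plant import bot, solver, cams
import cv2,numpy as np
for c in("scene","top"):
    im=cams.read_camera(c); cv2.imwrite(f"pics/{c}0.png",im)
    m=cams.camera_model(c); print(c,{k:np.round(v,4).tolist() for k,v in m.items()})
    for t in("mic_grip","mount","rack","adaptor_c","mic_collar","spigot_end","socket","mug","headphones"):
        try: print(t,[(np.round(d["box"]).tolist(),round(d["p"],2)) for d in cams.find_in(t,c)[:3]])
        except Exception as e: print(t,e)
s=bot.state(); print(s)
E
```

```text
scene {'camera_matrix': [[384.5295, 0.0, 321.5411], [0.0, 384.5295, 201.5123], [0.0, 0.0, 1.0]], 'k1': -0.0481, 'rvec': [1.9467, 1.8873, -0.5402], 'tvec': [-0.0197, -0.4349, 1.3383]}
mic_grip [([384.0, 176.0, 402.0, 198.0], 0.7)]
mount [([235.0, 195.0, 281.0, 230.0], 0.8)]
rack [([374.0, 183.0, 434.0, 216.0], 0.55)]
adaptor_c [([410.0, 188.0, 428.0, 202.0], 0.57)]
mic_collar [([388.0, 178.0, 399.0, 200.0], 0.76)]
spigot_end [([386.0, 176.0, 400.0, 201.0], 0.8), ([239.0, 195.0, 282.0, 231.0], 0.57)]
socket [([236.0, 192.0, 283.0, 237.0], 0.83)]
mug [([308.0, 229.0, 339.0, 280.0], 0.78)]
headphones [([152.0, 147.0, 211.0, 207.0], 0.86)]
top {'camera_matrix': [[377.286, 0.0, 320.1571], [0.0, 377.286, 199.5393], [0.0, 0.0, 1.0]], 'k1': -0.0315, 'rvec': [2.1515, -2.048, 0.2224], 'tvec': [-0.027, 0.5687, 0.8799]}
mic_grip [([235.0, 206.0, 250.0, 222.0], 0.73)]
mount [([362.0, 198.0, 408.0, 243.0], 0.63)]
rack [([197.0, 198.0, 264.0, 235.0], 0.81)]
adaptor_c [([206.0, 205.0, 220.0, 216.0], 0.68)]
mic_collar [([235.0, 206.0, 252.0, 223.0], 0.76), ([360.0, 195.0, 410.0, 242.0], 0.39)]
spigot_
[... 245 characters left out ...]
.0], 0.57)]
{'time_s': 1.0, 'qpos': array([-1.38597630e+00,  2.86288499e-01,  1.57668363e+00, -4.84160354e-06,
        1.27855861e+00, -1.50001192e-01]), 'joint_vel': array([-1.39478812e-04,  1.56680858e-04, -1.01695959e-03,  1.14393945e-04,
        6.68862416e-06, -1.47139677e-03]), 'effort': array([ 3.53261912e-04, -4.05964243e+01, -2.92952693e+01, -2.30110145e-04,
        4.27263994e-04, -2.73266295e-06]), 'tool_pos': array([ 0.22183189, -0.6375107 ,  0.23134142]), 'eef_rot': array([ 2.56050636e+00, -1.82019789e+00,  6.48944231e-05]), 'ft_force': array([ 0.14880257, -0.74300778, -0.42595975]), 'wrist_torque': array([0.01910041, 0.02540813, 0.01894952]), 'gripper_width': 1.001797141669578}
```

```bash
python3 - <<'E'
import cv2,numpy as np
t=cv2.imread("pics/top0.png");s=cv2.imread("pics/scene0.png")
def c(im,x,y,w,h): return cv2.resize(im[y:y+h,x:x+w],(400,300),interpolation=cv2.INTER_CUBIC)
m=np.vstack([np.hstack([c(t,190,185,80,60),c(t,345,190,80,60)]),np.hstack([c(s,365,165,80,60),c(s,220,185,80,60)])])
cv2.imwrite("pics/m0.png",m)
E
```

```text
(no output)
```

View pics/m0.png

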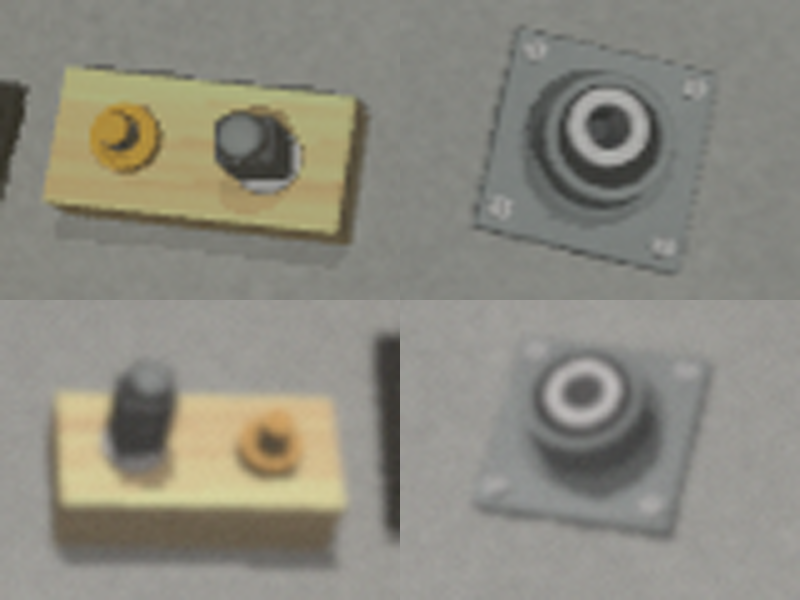

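View pics/top0.png

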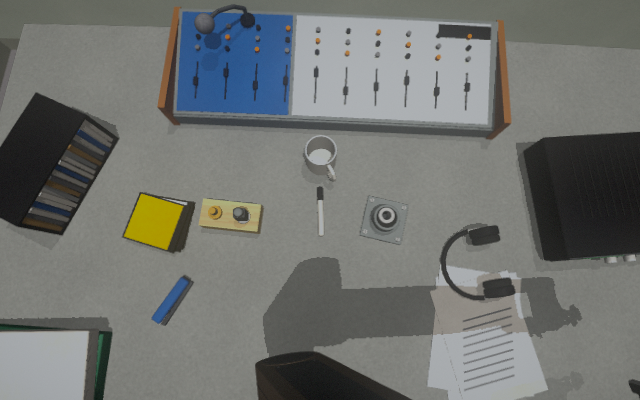

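```bash
cat > h.py <<'E'
import numpy as np,cv2
from scipy.optimize import least_squares
from scipy.spatial.transform import Rotation as R
from plant import bot,solver,cams
M={c:cams.camera_model(c) for c in("scene","top")}
def proj(c,P):
    m=M[c]; P=np.atleast_2d(np.asarray(P,float))
    d=np.array([m["k1"],0,0,0,0.])
    return cv2.projectPoints(P,np.array(m["rvec"],float),np.array(m["tvec"],float),np.array(m["camera_matrix"],float),d)[0][:,0]
def tri(px,z=None):
    f=lambda p:np.concatenate([proj(c,p if z is None else [p[0],p[1],z])[0]-v for c,v in px.items()])
    r=least_squares(f,[.6,0,.05] if z is None else [.6,0]); return r.x,r.fun
E
python3 - <<'E'
from h import *
t=lambda L,x0,y0,ox=0,oy=0:np.array([[(a-ox)/5+x0,(b-oy)/5+y0] for a,b in L])
rt=t([(66,66),(357,97),(338,235),(45,203)],190,185)
rs=t([(53,395),(333,395),(345,505),(62,505)],365,165,0,300)
mt=t([(517,26),(715,72),(680,272),(475,230)],345,190,400,0)
ms=t([(515,338),(712,360),(668,538),(475,508)],220,185,400,300)
for n,z,pt,ps in(("rack",.046,rt,rs),("mount",.006,mt,ms)):
    T=np.array([tri({"top":p},z)[0] for p in pt]);S=np.array([tri({"scene":p},z)[0] for p in ps])
    print(n,"top",T.round(4).tolist(),T.mean(0).round(4),"scene",S.round(4).tolist(),S.mean(0).round(4))
for n,a,b in(("head",(238.6,212),(394.6,180.6)),("sleeve",(386.6,215.2),(256.4,204))):
    p,r=tri({"top":np.array(a),"scene":np.array(b)}); print(n,p.round(4),r.round(2))
# subpixel bright rim / averaged images
for c,b in(("top",(365,195,405,240)),("scene",(238,190,275,222))):
    im=np.mean([cams.read_camera(c).astype(float) for _ in range(6)],0)
    np.save(f"pics/{c}avg.npy",im)
    cr=cv2.resize(im[b[1]:b[3],b[0]:b[2]].astype(np.float32),None,fx=8,fy=8,interpolation=cv2.INTER_CUBIC).mean(2)
    m=(cr>(cr.max()+np.median(cr))/2).astype(np.uint8)
    cs,hi=cv2.findContours(m,cv2.RETR_CCOMP,cv2.CHAIN_APPROX_NONE)
    for k,q in enumerate(cs):
        if len(q)>40: e=cv2.fitEllipse(q); print(c,"outer" if hi[0][k][3]<0 else "hole",((np.array(e[0])+.5)/8-.5+b[:2]).round(2),np.array(e[1]).round(1)/8)
ta=np.load("pics/topavg.npy")[190:240,215:275]; sa=np.load("pics/sceneavg.npy")[165:215,370:430]
v=np.hstack([cv2.resize(x.clip(0,255).astype(np.uint8),(400,333),interpolation=cv2.INTER_CUBIC) for x in(ta[5:40,15:45][:, :],sa[5:40,5:35])])
cv2.imwrite("pics/mic1.png",(v*1.6).clip(0,255).astype(np.uint8)); print(bot.state()["time_s"])
E
```

```text
rack top [[0.562, 0.3003], [0.5532, 0.1498], [0.4824, 0.1534], [0.4911, 0.3027]] [0.5222 0.2266] scene [[0.4857, 0.1548], [0.4911, 0.3077], [0.5606, 0.3019], [0.5553, 0.1526]] [0.5232 0.2293]
mount top [[0.6002, -0.1257], [0.5803, -0.2311], [0.4735, -0.213], [0.4902, -0.1063]] [ 0.536 -0.169] scene [[0.4747, -0.2157], [0.4934, -0.1034], [0.604, -0.124], [0.5826, -0.2289]] [ 0.5387 -0.168 ]
head [0.5194 0.192  0.1097] [-0.41 -0.04 -0.44  0.07]
sleeve [ 0.5401 -0.1671  0.0499] [-0.16  0.   -0.17 -0.  ]
top outer [365.97 230.83] [0.9    2.8875]
top outer [386.24 214.87] [14.225 14.875]
top hole [386.27 214.82] [10.0375 10.5625]
scene outer [238.53 220.96] [1.0875 3.05  ]
scene outer [256.08 202.95] [11.6875 14.0125]
scene hole [256.06 202.85] [7.9125 9.4875]
scene outer [246.65 194.4 ] [1.3375 2.5125]
1.6
```

View pics/mic1.png

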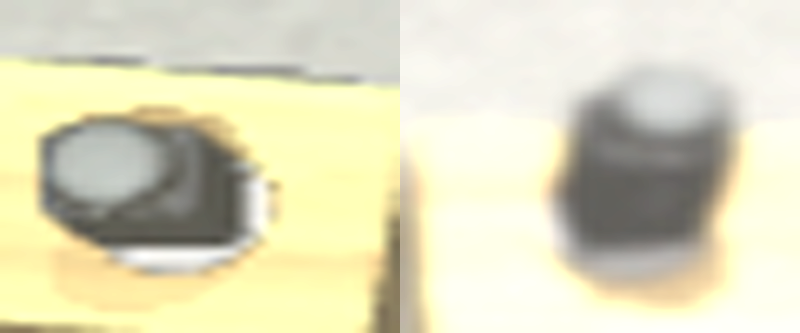

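```bash
cat >> h.py <<'E'
def rot(yaw,lean=0.):  # lean about tool y: >0 low edge / head towards tool +x
    return (R.from_euler("z",yaw)*R.from_euler("x",np.pi)*R.from_euler("y",-lean))
E
python3 - <<'E'
from h import *
print("sleeve",tri({"top":np.array([386.25,214.85]),"scene":np.array([256.07,202.9])}))
# lean check: tool x and axis
r=rot(0.0,.3); print("tool x",r.apply([1,0,0]).round(2),"axis to head",-r.apply([0,0,1]).round(2))
p=np.array([.520,.192]); q0=bot.state()["qpos"]
best=[]
for k in(0,1):
    rv=rot(np.radians(2.)+k*np.pi).as_rotvec()
    q=solver.solve_ik(np.array([*p,.2]),rv); print(k,q)
    for a in range(0,360,30):
        for l in(0,.35):
            qq=solver.solve_ik(np.array([.54,-.167,.2]),rot(np.radians(a),l).as_rotvec())
            if k==0 and (a%90==0): print(a,l,None if qq is None else qq.round(2))
E
```

```text
sleeve (array([ 0.53998322, -0.16617979,  0.0552511 ]), array([ 0.17477244, -0.00503128,  0.18465203,  0.00445896]))
tool x [ 0.96 -0.   -0.3 ] axis to head [0.3  0.   0.96]
0 [ 1.70655854e-01  4.94804498e-02  1.90508864e+00 -8.88178420e-16
  1.18702357e+00  1.35749269e-01]
0 0 [-0.48  0.07  1.88 -0.    1.19 -0.48]
0 0.35 [-0.42  0.27  1.69 -0.14  1.51 -0.39]
90 0 [-0.48  0.07  1.88  0.    1.19 -2.05]
90 0.35 [-0.34  0.05  1.94 -0.38  1.07 -1.74]
180 0 [-0.48  0.07  1.88  0.    1.19  2.66]
180 0.35 [-0.56 -0.1   2.08  0.24  0.88  2.45]
270 0 [-0.48  0.07  1.88 -0.    1.19  1.09]
270 0.35 [-0.61  0.16  1.82  0.29  1.38  0.88]
1 None
```

```bash
python3 - <<'E'
from h import *
rv=rot(np.radians(2.)).as_rotvec(); t0=bot.state()["time_s"]
bot.move_to(np.array([.52,.192,.17]),rv); print(bot.state()["time_s"]-t0)
bot.line_to(np.array([.52,.192,.057]),max_speed=.12); s=bot.state(); print(s["time_s"],s["ft_force"])
bot.close(f_grip=60); s=bot.state(); print(s["time_s"],s["gripper_width"]*85,s["ft_force"],s["tool_pos"])
bot.line_to(np.array([.52,.192,.2]),max_speed=.15); bot.dwell(.1); s=bot.state(); print(s["time_s"],s["gripper_width"]*85,s["ft_force"],s["wrist_torque"])
ims=[cams.read_camera(c) for c in("top","scene")]; cv2.imwrite("pics/lt.png",ims[0]);cv2.imwrite("pics/ls.png",ims[1])
P=proj("top",[.52,.192,.219])[0].astype(int);Q=proj("scene",[.52,.192,.2])[0].astype(int)
print(P,Q)
g=lambda im,p:cv2.resize(im[max(0,p[1]-40):p[1]+40,p[0]-40:p[0]+40],(400,400),interpolation=cv2.INTER_CUBIC)
cv2.imwrite("pics/l.png",np.hstack([g(ims[0],P),g(ims[1],Q)]))
E
```

```text
3.0917
5.7833 [-0.41377055  0.2391018  -0.40883209]
6.3667 22.966025610105756 [-0.54353454 -0.25600792  2.09524336] [0.52020958 0.19204787 0.05740633]
7.5667 23.344848640140157 [-0.7979003  -0.02215377 -2.62888746] [-0.01961064 -0.04317312  0.00925415]
[226 201] [399 159]
```

View pics/l.png

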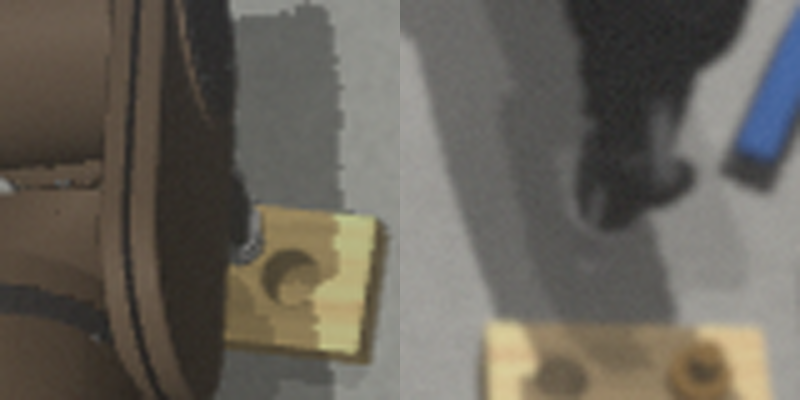

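```bash
cat >> h.py <<'E'
C0=np.array([.5400,-.1662,.0553]); ZT=np.array([0,0,.049])
def goE(E,lean,v=.03):
    r=rot(0,lean); bot.line_to(np.asarray(E)-r.apply(ZT),r.as_rotvec(),max_speed=v)
def E_now():
    s=bot.state(); return s["tool_pos"]+R.from_rotvec(s["eef_rot"]).apply(ZT)
def F(n=3):
    f=[]
    for _ in range(n): f.append(bot.state()["ft_force"]); 
    return np.mean(f,0)
def L2E(L,lean): return np.asarray(L)-.011*np.array([np.cos(lean),0,-np.sin(lean)])
def probe(L,lean,dirn,step,maxd,thr,b,v=.03):
    """step until force change along -dirn exceeds thr; returns L at contact, force"""
    L=np.array(L,float);dirn=np.array(dirn,float)
    for i in range(int(maxd/step)):
        L=L+dirn*step; goE(L2E(L,lean),lean,v); f=F(1)-b
        if -f@dirn>thr or np.linalg.norm(f)>10: return L,f,True
    return L,f,False
E
python3 - <<'E'
from h import *
th=np.radians(20); L=C0+[.0155,0,.012]
r=rot(0,th); bot.move_to(L2E(L,th)-r.apply(ZT),r.as_rotvec()); bot.dwell(.3)
b=[F(1)]; t=bot.state()["time_s"]; goE(L2E(L+[0,0,-.001],th),th); b.append(F(1)); print(t,bot.state()["time_s"]-t)
t=bot.state()["time_s"]; goE(L2E(L+[0,0,-.003],th),th); b.append(F(1)); print(bot.state()["time_s"]-t)
print(np.round(b,2)); b=np.mean(b,0)
np.save("b20.npy",b)
L,f,ok=probe(L+[0,0,-.003],th,[0,0,-1],.0006,.018,1.8,b)
print(L-C0,f.round(2),ok,bot.state()["time_s"],(E_now()-L2E(L,th)).round(5))
E
```

```text
9.35 0.25
0.25
[[-0.16  0.49 -1.77]
 [ 0.32  0.16 -2.51]
 [-0.43  0.36 -2.48]]
[ 0.0155  0.     -0.0012] [-0.47  0.91  2.37] True 14.1 [ 1.8e-04 -8.0e-05  4.1e-04]
```

```bash
python3 - <<'E'
from h import *
th=np.radians(20); b=np.load("b20.npy"); rim=C0[2]-.0010
L=np.array([C0[0]+.0155,C0[1],rim+.002]); goE(L2E(L,th),th)
L=np.array([C0[0]+.008,C0[1],rim+.002]); goE(L2E(L,th),th); b=.5*b+.5*F(1)
L,f,ok=probe(L,th,[0,0,-1],.001,.004,1.8,b); print("down",L-C0,f.round(2),ok)
if not ok:
    A,f,ok=probe(L,th,[1,0,0],.0006,.008,1.8,b); print("+x",A-C0,f.round(2),ok,(E_now()-L2E(A,th)).round(5))
    L[0]=A[0]-.003; goE(L2E(L,th),th); print("back",(F(1)-b).round(2))
    for s in(1,-1):
        B,f,ok=probe(L,th,[0,s,0],.0006,.006,1.5,b); print("y",s,B-C0,f.round(2),ok,(E_now()-L2E(B,th)).round(5))
        goE(L2E(L,th),th)
print(bot.state()["time_s"])
E
```

```text
down [ 0.008  0.    -0.003] [-0.89 -1.12  0.61] False
+x [ 0.0122  0.     -0.003 ] [-2.   -0.75  0.09] True [-2.3e-04 -1.2e-04 -1.0e-05]
back [-0.58  0.22 -0.4 ]
y 1 [ 0.0092  0.0024 -0.003 ] [-0.72 -1.89  1.26] True [ 5.0e-05 -3.7e-04  2.3e-04]
y -1 [ 0.0092 -0.0054 -0.003 ] [0.23 2.15 1.88] True [-1.0e-05  3.4e-04  8.0e-05]
21.5833
```

```bash
python3 - <<'E'
from h import *
th=np.radians(20); rim=C0[2]-.0010
L=np.array([C0[0]+.0098,C0[1]-.0015,C0[2]-.003]); goE(L2E(L,th),th); bot.dwell(.1); b=F(1)*.5+.5*np.load("b20.npy")
A,f,ok=probe(L,th,[1,0,0],.0006,.008,2.,b); print("+x",A-C0,f.round(2),ok,(E_now()-L2E(A,th)).round(5))
# confirm y while nearly at wall (tight chord)
L[0]=A[0]-.001; goE(L2E(L,th),th)
for s in(1,-1):
    B,f,ok=probe(L,th,[0,s,0],.0005,.005,1.8,b); print("y",s,B-C0,f.round(2),ok,(E_now()-L2E(B,th)).round(5))
    goE(L2E(L,th),th)
print(bot.state()["time_s"])
E
```

```text
+x [ 0.014  -0.0015 -0.003 ] [-3.68 -0.22  0.46] True [-7.7e-04  8.0e-05 -1.7e-04]
y 1 [ 0.013  0.    -0.003] [-3.01 -2.57  0.14] True [ 7.0e-05 -4.1e-04  1.4e-04]
y -1 [ 0.013 -0.003 -0.003] [-2.81  1.96  1.82] True [-2.0e-05  4.4e-04 -5.0e-05]
25.9333
```

```bash
cat >> h.py <<'E'
def comply(E,lean,b,k=.00012,dead=1.5,v=.03):
    """one commanded pose, read force, shift lateral target along felt force"""
    goE(E,lean,v); f=F(1)-b; E=np.array(E,float)
    for i in(0,1):
        if abs(f[i])>dead: E[i]+=np.clip(k*f[i],-.0005,.0005)
    return E,f
E
python3 - <<'E'
from h import *
C=np.array([.5422,-.1677,.0543]); d=np.radians
goE(C+[0.,0,.0035],d(12)); goE(C+[.0,0,.003],d(8)); bot.dwell(.15); b=(F(1)+0); b=.5*b+.5*(lambda:(bot.dwell(.05),F(1))[1])(); np.save("b8.npy",b); print(b.round(2))
E=C+[.0000,0,.0015]
for z in(.0015,.0008,.0002,-.0004,-.001,-.0015):
    E[2]=C[2]+z; E,f=comply(E,d(8),b); print(z,f.round(2),((E-C)*1e3).round(2),((E_now()-C)*1e3).round(2))
    if f[2]>6: break
print(bot.state()["time_s"])
E
```

```text
[ 0.07 -0.39 -1.91]
0.0015 [0.39 0.4  1.53] [0.  0.  1.5] [ 0.7  -0.19  1.92]
0.0008 [0.51 1.21 5.58] [0.  0.  0.8] [ 0.78 -0.28  1.7 ]
0.0002 [0.63 1.2  8.06] [0.  0.  0.2] [ 0.89 -0.35  1.49]
27.5583
```

```bash
python3 - <<'E'
from h import *
C=np.array([.5422,-.1677,.0543]); d=np.radians; b=np.load("b8.npy")
E=C+[-.0006,0,.0028]; goE(E,d(8)); print(((E_now()-E)*1e3).round(2)); bot.dwell(.2); s=bot.state(); print(((E_now()-E)*1e3).round(2), np.degrees(R.from_rotvec(s["eef_rot"]).as_euler("xyz")).round(2),(F(1)-b).round(2))
for z in(.0018,.0010,.0003,-.0003):
    E[2]=C[2]+z; E,f=comply(E,d(8),b); print(z,f.round(2),((E-C)*1e3).round(2),((E_now()-C)*1e3).round(2))
    if f[2]>5: break
print(bot.state()["time_s"])
E
```

```text
[-1.08  0.41 -1.1 ]
[-0.73  0.24 -0.9 ] [-179.96    8.09    0.  ] [0.24 0.89 0.92]
0.0018 [ 0.03  0.47 -1.08] [-0.6  0.   1.8] [-0.78  0.09  1.53]
0.001 [0.21 0.5  0.37] [-0.6  0.   1. ] [-0.61  0.02  0.94]
0.0003 [ 0.37  0.85 -0.6 ] [-0.6  0.   0.3] [-0.66 -0.    0.25]
-0.0003 [-0.05  0.17  1.21] [-0.6  0.  -0.3] [-0.65  0.01 -0.36]
29.0083
```

```bash
python3 - <<'E'
from h import *
C=np.array([.5422,-.1677,.0543]); d=np.radians; b=np.load("b8.npy")
E=C+[-.0005,0,-.0003]; bad=False
for z in(-.0009,-.0014,-.0019):
    E[2]=C[2]+z; E,f=comply(E,d(8),b); print(z,f.round(2),((E-C)*1e3).round(2),((E_now()-C)*1e3).round(2))
    if f[2]>5: bad=True;break
if not bad:
  for a in(6,4.5,3,1.5,0):
    E,f=comply(E,d(a),b); print(a,f.round(2),((E-C)*1e3).round(2),((E_now()-C)*1e3).round(2))
    if np.linalg.norm(f)>12: break
print(bot.state()["time_s"])
E
```

```text
-0.0009 [ 0.26  0.19 -0.18] [-0.5  0.  -0.9] [-0.59  0.   -0.99]
-0.0014 [-0.01 -0.05 -0.48] [-0.5  0.  -1.4] [-0.58  0.01 -1.47]
-0.0019 [-0.61  0.57  0.53] [-0.5  0.  -1.9] [-0.61  0.04 -1.98]
6 [0.36 1.09 0.1 ] [-0.5  0.  -1.9] [-0.65  0.01 -1.83]
4.5 [-0.61  1.04 -0.46] [-0.5  0.  -1.9] [-0.4  -0.08 -1.74]
3 [-0.64  0.49 -0.29] [-0.5  0.  -1.9] [-0.33 -0.09 -1.77]
1.5 [ 0.07 -0.14 -1.01] [-0.5  0.  -1.9] [-0.3  -0.1  -1.76]
0 [ 0.56  0.2  -0.67] [-0.5  0.  -1.9] [-0.29 -0.14 -1.73]
31.0083
```

```bash
python3 - <<'E'
from h import *
C=np.array([.5422,-.1677,.0543]); bot.dwell(.15); b=np.load("b8.npy")
E=C+[-.0004,0,-.0019]
z=-.0019
while z>-.020:
    z-=.0012 if z>-.006 else .002; E[2]=C[2]+z; E,f=comply(E,0,b); print(round(z*1e3,1),f.round(2),((E-C)*1e3).round(2),((E_now()-C)*1e3).round(2))
    if f[2]>6 or np.linalg.norm(f)>12: break
print(bot.state()["time_s"])
E
```

```text
-3.1 [-0.49  0.51 -0.11] [-0.4  0.  -3.1] [-0.31  0.   -3.21]
-4.3 [-0.88  0.45 -0.6 ] [-0.4  0.  -4.3] [-0.33 -0.01 -4.41]
-5.5 [0.44 0.07 0.2 ] [-0.4  0.  -5.5] [-0.38  0.01 -5.62]
-6.7 [-0.35  0.35  0.25] [-0.4  0.  -6.7] [-0.38  0.04 -6.8 ]
-8.7 [ 1.05 -0.43 -0.98] [-0.4  0.  -8.7] [-0.46  0.04 -8.92]
-10.7 [ 0.7   0.83 -0.28] [ -0.4   0.  -10.7] [ -0.44   0.05 -10.92]
-12.7 [0.98 1.06 0.18] [ -0.4   0.  -12.7] [ -0.42   0.03 -12.9 ]
-14.7 [-0.43  0.1  -0.06] [ -0.4   0.  -14.7] [ -0.4    0.05 -14.89]
-16.7 [-0.57  1.11 -0.98] [ -0.4   0.  -16.7] [ -0.4    0.03 -16.87]
-18.7 [-0.26 -0.32  0.19] [ -0.4   0.  -18.7] [-3.900e-01  1.000e-02 -1.888e+01]
-20.7 [-0.09  0.54 -0.44] [ -0.4   0.  -20.7] [ -0.38   0.   -20.86]
33.9083
```

```bash
python3 - <<'E'
from h import *
C=np.array([.5422,-.1677,.0543]); b=np.load("b8.npy")
E=C+[-.0004,0,-.0207]; z=-.0207
while z>-.0405:
    z-=.0015 if z>-.0255 else (.001 if z>-.036 else .0005); E[2]=C[2]+z; E,f=comply(E,0,b); e=(E_now()-C)*1e3
    print(round(z*1e3,1),f.round(2),((E-C)*1e3).round(2),e.round(2))
    if f[2]>24 or np.hypot(f[0],f[1])>10 or (e[2]<-36.8 and f[2]>14): break
s=bot.state();print(s["time_s"],s["gripper_width"]*85)
E
```

```text
-22.2 [-0.18  0.38 -0.92] [ -0.4   0.  -22.2] [-3.700e-01 -2.000e-02 -2.231e+01]
-23.7 [-0.35  0.96 -0.27] [ -0.4   0.  -23.7] [ -0.36  -0.03 -23.8 ]
-25.2 [-0.28  0.7  -0.21] [ -0.4   0.  -25.2] [ -0.44  -0.26 -25.3 ]
-26.7 [-1.51 -1.26 -1.05] [ -0.58   0.   -26.7 ] [ -0.61  -0.3  -26.96]
-27.7 [-0.81 -2.13  0.01] [ -0.58  -0.26 -27.7 ] [ -0.57  -0.3  -27.74]
-28.7 [-1.9  -0.56  0.54] [ -0.81  -0.26 -28.7 ] [ -0.52  -0.31 -28.66]
-29.7 [-0.9  -1.78  1.27] [ -0.81  -0.47 -29.7 ] [ -0.61  -0.33 -29.74]
-30.7 [-0.48 -0.67 -0.24] [ -0.81  -0.47 -30.7 ] [ -0.73  -0.39 -30.88]
-31.7 [-0.69 -0.76  0.39] [ -0.81  -0.47 -31.7 ] [ -0.74  -0.41 -31.81]
-32.7 [-0.52 -0.6   1.08] [ -0.81  -0.47 -32.7 ] [ -0.77  -0.42 -32.85]
-33.7 [ 0.01 -0.55  0.61] [ -0.81  -0.47 -33.7 ] [ -0.8   -0.45 -33.84]
-34.7 [ 0.41 -0.79 -0.36] [ -0.81  -0.47 -34.7 ] [ -0.98  -0.31 -35.05]
-35.7 [-0.33 -0.2  -1.02] [ -0.81  -0.47 -35.7 ] [ -1.14  -0.11 -36.05]
-36.7 [-0.1   0.6  -0.01] [ -0.81  -0.47 -36.7 ] [ -0.91  -0.28 -36.83]
-37.2 [ 0.19  0.23 -0.18] [ -0.81  -0.47 -37.2 ] [ -0.79  -0.45 -37.19]
-37.7 [0.11 0.52 2.38] [ -0.81  -0.47 -37.7 ] [ -0.69  -0.51 -37.35]
-38.2 [-2.78  1.79  7.39] [ -1.14  -0.25 -38.2 ] [ -0.56  -0.58 -37.38]
-38.7 [-2.99  1.66  8.36] [ -1.5   -0.06 -38.7 ] [ -0.56  -0.57 -37.42]
-39.2 [-3.11  1.2  10.57] [ -1.88  -0.06 -39.2 ] [ -0.59  -0.56 -37.45]
-39.7 [-2.91  1.97 12.45] [ -2.22   0.18 -39.7 ] [ -0.57  -0.62 -37.44]
-40.2 [-2.72  2.64 13.5 ] [ -2.55   0.5  -40.2 ] [ -0.57  -0.62 -37.46]
-40.7 [-2.66  2.27 14.6 ] [ -2.87   0.77 -40.7 ] [ -0.54  -0.57 -37.49]
39.4083 23.24285229008451
```

```bash
python3 - <<'E'
from h import *
C=np.array([.5422,-.1677,.0543]); b=np.load("b8.npy")
goE(C+[-.0006,-.0005,-.0378],0); bot.dwell(.3); print((F(1)-b).round(2),((E_now()-C)*1e3).round(2))
bot.release(); bot.dwell(.2); p=bot.state()["tool_pos"]; print(p,F(1).round(2))
bot.line_to(p+[0,0,.13],max_speed=.15)
bot.move_to(np.array([.40,.30,.30]),rot(0).as_rotvec())
ims={c:cams.read_camera(c) for c in("top","scene")}; print(bot.state()["time_s"])
for c,im in ims.items(): cv2.imwrite(f"pics/{c}9.png",im)
g=[]
for c in ims:
    for P in([.5416,-.1682,.0545+.030+.038],[.5416,-.1682,.0545+.030-.025]): print(c,proj(c,P)[0].round(1))
    q=proj(c,[.5416,-.1682,.09])[0].astype(int); g.append(cv2.resize(ims[c][q[1]-30:q[1]+30,q[0]-30:q[0]+30],(400,400),interpolation=cv2.INTER_CUBIC))
    print([(np.round(x["box"],1).tolist(),round(x["p"],2)) for x in cams.find_in("mic_grip",c)[:2]],q)
cv2.imwrite("pics/f.png",np.hstack(g))
E
```

```text
[-2.14  1.84  8.1 ] [ -0.4   -0.46 -37.42]
[ 0.54164028 -0.16821774  0.06553139] [ 0.72  0.14 -0.99]
43.7417
top [392.1 209. ]
top [387.5 213.9]
[([379.6, 207.7, 396.8, 223.0], 0.8)] [389 211]
scene [251.1 189.6]
scene [255.2 202.6]
[([154.3, 148.2, 211.5, 210.2], 0.7), ([248.2, 184.0, 262.3, 208.6], 0.54)] [253 196]
```

View pics/f.png

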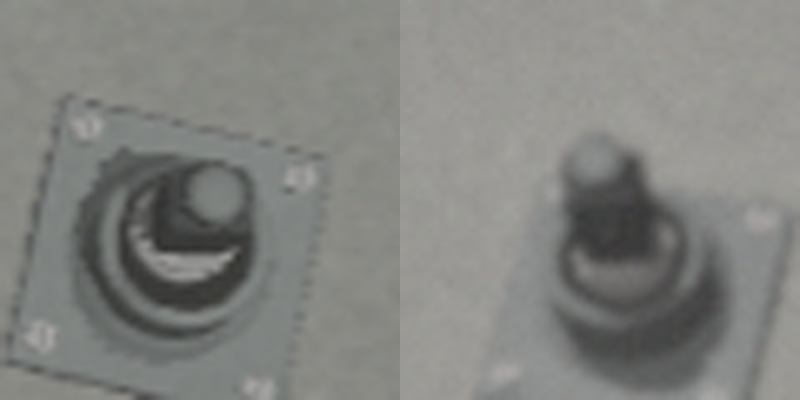

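```bash
python3 -c "
from plant import bot
bot.finish_job(); print(bot.state()['time_s'])"
```

```text
the job is handed in; nothing more can be done
the job is handed in; nothing more can be done
```

The microphone is fitted in the desk mount, released, and the job is handed in. The clock stood at 43.7 s of 72 s at the last reading before hand-in, and there was no verdict.

**What I did**
- I gripped the microphone in the rack, lifted it clear and leaned it 20° at the mount. I found the rim height and the bore centre by light contacts of about 2–5 N.
- At 8° lean the low edge first sat on the rim at about 8 N because the arm was 0.7 mm off. I lifted it and shifted it, and it then entered the bore freely.
- I straightened it and lowered it in small steps. It came to a hard stop 37.4 mm below the felt rim, against 38 mm expected. The position hardly moved as the push rose from 7 to 15 N, so I took this as the collar seated on the sleeve.

**Last checks**
- **Position:** the final pictures show it standing in the sleeve, with the head within about 1.5 pixels (roughly 4 mm) of where a fully home, upright microphone should appear. That is too coarse to confirm the 1.5 mm or 2° limits directly. Those rest on the hard stop.
- **Spring ball:** I felt only small sideways forces of about 2 N near 27 mm and no clear 6–16 N push. A sideways shift and return at 27–35 mm suggests the ball reached its groove.
- **Forces:** the highest change I read while fitting was about 15 N, against the 40 N limit.
- **Other objects:** I did not measure the mug, marker, CD cases, headphones or adaptor post again at the end. The arm was not commanded near any of them except the adaptor post, beside the microphone in the rack.

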